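# Fetch the reference jar from behind the sample bottles and put it on the scale

## Task

Three sample bottles on the round tray stand in the way of the small brown jar with the black lid: lift all three bottles out and stand them together in the long blue drip tray, then take the jar from the round tray and stand it in the middle of the scale's pan. After that put every bottle back on the very spot of the round tray where it stood at the start, leaving the jar on the scale. Set everything down upright without dropping it, let nothing tip over, and leave the measuring cup, the pen and the roll of tape where they are.

Things in the scene. Friction and masses are not known exactly. Their poses are not given: they have to be found in the camera images.
- bottle_green: Sample bottle with green liquid and a screw cap of the same green, closed, upright and loose. Total height 120 mm; round body 50 mm across up to 70 mm, then a shoulder that narrows to a neck 23 mm across at 90 mm; the cap is 30 mm across and reaches from 102 to 120 mm above the bottle's foot: lift it by the cap. About 0.17 kg. Origin: centre of its underside; z up along its axis. It starts on one of the three outer printed rings of the round sample tray.
- bottle_orange: Sample bottle with orange liquid and a screw cap of the same orange, closed, upright and loose. Total height 120 mm; round body 50 mm across up to 70 mm, then a shoulder that narrows to a neck 23 mm across at 90 mm; the cap is 30 mm across and reaches from 102 to 120 mm above the bottle's foot: lift it by the cap. About 0.17 kg. Origin: centre of its underside; z up along its axis. It starts on one of the three outer printed rings of the round sample tray.
- bottle_purple: Sample bottle with purple liquid and a screw cap of the same purple, closed, upright and loose. Total height 120 mm; round body 50 mm across up to 70 mm, then a shoulder that narrows to a neck 23 mm across at 90 mm; the cap is 30 mm across and reaches from 102 to 120 mm above the bottle's foot: lift it by the cap. About 0.17 kg. Origin: centre of its underside; z up along its axis. It starts on one of the three outer printed rings of the round sample tray.
- jar: Small closed brown jar with a paper band and a black lid, upright and loose, 42 mm high and 46 mm across (lid 29 to 42 mm above its foot), about 0.12 kg. Origin: centre of its underside; z up. It stands behind the front bottle and between the other two on the round sample tray, only 6 mm from each bottle, so a gripper reaches it only once all three bottles are away.
- sample_tray: Round cream tray, fixed to the table, 194 mm across, with a rim 14 mm high; its flat floor is 5 mm above the table. Origin: centre of its underside; z up. Four printed rings mark the places. In the tray's frame (mm): the bottle places are (-42, 0), (7, 54) and (7, -54), the jar's place (12, 0). Which bottle stands on which place differs from start to start.
- drip_tray: Long blue drip tray, fixed to the table, the side area for the bottles: 280 mm along its x, 120 mm along its y, walls 4 mm thick and 16 mm high, floor 4 mm above the table. Origin: centre of its underside; z up. There is room for the three bottles in a row along its x, 75 to 80 mm apart. It lies to the left or to the right of the round tray.
- scale_pan (a point): Centre of the top face of the round steel pan of the scale (pan 130 mm across, 50 mm above the table, does not sink). The white scale housing, 215 mm by 165 mm and 36 mm high, lies under it; its display is towards -x of this point's frame. The scale is fixed to the table, on the other side of the round tray from the drip tray.
- measuring_cup: Bystander: tall clear plastic measuring cup, loose, 120 mm high, 90 mm across at the rim. Origin: centre of its underside. Leave it alone.
- pen: Bystander: teal ball pen lying loose on the table to the right of the round tray, 141 mm long along its x, 12 mm high. Origin: near the middle, on the table. Leave it alone.
- tape_roll: Bystander: loose roll of tan adhesive tape lying flat, 72 mm across, 24 mm high. Origin: centre of its underside. Leave it alone.
Things that resemble listed ones, but are neither listed nor needed, are in the scene too. There is more than one size of the bottle_green; the one meant has the size given above. There is more than one size of the jar; the job needs the smaller.

How it is judged:
By the outcome, as a careful person would: the job done as asked, in the order asked, and still so for the second after the job is handed in, with the robot touching nothing.
It also fails if it takes over 134 s, if anything falls off the work surface, if the arm or the gripper's body presses on something with over 40 N, if the wrist force passes 120 N, or if a joint passes its speed limit or range.

## Robot

A 6-joint arm with a two-finger parallel gripper is mounted at the origin on the work surface. World frame = base frame: x ahead of the robot, y to its left, z up, the work surface at z = 0. Lengths are in m, angles in rad, forces in N, time in s.
With the tool pointing down it reaches from about 0.3 to 0.875 m from the base axis. Payload 4.2 kg.
Tool frame: the origin (TCP) lies between the finger pads; the fingertips stand 22 mm ahead of it and the grasp point (between the pads) lies 3 mm ahead of it (manip.tips_ahead is the z of the fingertips in the tool frame, in m); z points along the fingers, y is the line along which they close (so a half turn about z gives the same grasp; the last joint's range is limited). The gripper opens to 85 mm and grips with 20 to 120 N. Pads are 22 mm wide; open, the fingers measure 114 mm over their backs; the gripper's body (76 mm by 85 mm) begins 54 mm behind the grasp point. The pads swing forward as they close: fully open they stand 13 mm farther back than shut.
Start: joints at [1.242, 0.32, 1.565, -0, 1.257, -0.02], TCP at [0.175, 0.548, 0.253] pointing down, gripper open.
Joint ranges: [-3.11, 3.11], [-0.84, 2.01], [0.21, 2.61], [-1.34, 4.49], [0.05, 2.63], [-2.56, 2.56]. Speed limits (rad/s): [2.57, 2.57, 3.14, 3.14, 3.14, 3.14].

## Interface

Orientations are given as a unit quaternion [x, y, z, w].
In Python, from plant import manip gives the robot as it stands.
- The arm moves only by the tool move_arm, never from a script. Its argument "deltas" is a list of rows, each an object with "slide": the shift along the world's x, y, z in mm, a list of three; "rotation": the turn, a rotation vector about the world's x, y, z in rad, a list of three. In form: [{"slide": [dx, dy, dz], "rotation": [wx, wy, wz]}, ...]. A call has 1 to 20 rows; each row is the pose to reach, as a shift and turn from the pose commanded when the call began; what a row does not reach only later rows make up. A row lasts 1/10 s, in which the tool goes at most 50 mm and 8.59 degrees, less where a joint would pass 70% of its speed; a pose out of reach is approached as far as the arm can. A call with a gripper value outside its range is refused whole. "fingers" is the gripper's target within -1 to 1 (shut at 1, half-way at 0, fully open at -1), set as the call begins (left out, the last holds). The fingers move at their own pace and stop on an object; "newtons" is the grip in N (left out, the last holds). Time passes only in rows, so rows that repeat a pose let the fingers close. It gives the time, the measured TCP pose, the force, the opening and the grip force at its end, in the units of the state.
- manip.get_state(): the state, without advancing time (a new reading comes with each control period).
- manip.capture(name): name is "side" or "top" or "wrist"; returns a dict with "pixels" (400x640x3 uint8, red, green, blue), "fx", "fy", "cx", "cy" (pixels), "T" (4x4, takes a point from camera to world coordinates); the wrist camera has in their place "mount" (4x4, takes a point from camera to tool coordinates, whose origin is the TCP and whose axes are the flange's). Camera axes: x right, y down, z forward; pixel columns grow to the right and rows downward; lengths in m; the calibration is good to about 2 mm. A picture is of the moment at which its call begins: read the wrist's pose just before it. There is no depth.
- manip.finish_job(): hands the job in; it is judged then, once.
The state is a dict: "t": time; "joint_pos": joint angles; "joint_velocities": joint speeds; "joint_efforts": joint torques, N m; "eef_pos": TCP position; "tool_rot": TCP orientation; "force": force on the tool from outside, world axes, zero at the start; "torque": the same for the moment, N m; "grip_width": finger opening in m; "grasp_force": force on a finger pad.
Only numpy, scipy, OpenCV 4.12 (cv2) and the standard library are available. Lean on these libraries where they do the work, as an engineer would, in place of code of your own. Each camera call takes 0.05 s, during which the arm holds its last target. There are 200 camera calls.

## Working session

There is one attempt and no reset: what is moved stays moved. The work goes in short steps, Python scripts to look and compute and a tool call to move; the robot and the scene stay as the last step left them, time stands still between calls to the robot, and variables do not carry over. Pictures are saved under pics/ and viewed, at most 14 in all, crops included, and the job is handed in when it is done.

Besides the shell and the picture viewer there is one more tool, called after "Emit:" by a JSON object that holds its "api" and its "payload". move_arm: Moves the arm, as the interface text tells. Its arguments: {"type":"object","properties":{"deltas":{"type":"array","items":{"type":"object","properties":{"slide":{"type":"array","items":{"type":"number"}},"rotation":{"type":"array","items":{"type":"number"}}}}},"fingers":{"type":"number"},"newtons":{"type":"number"}},"required":["deltas"]}

```bash
mkdir -p pics; ls
python3 - <<'E'
from plant import manip
import cv2, numpy as np, pickle
d={}
s=manip.get_state(); print(s)
for n in("top","side","wrist"):
    c=manip.capture(n); d[n]=c; cv2.imwrite(f"pics/{n}0.png",c["pixels"][:,:,::-1]); print(n,c["fx"],c["cx"],c["cy"],np.round(c.get("T",c.get("mount")),3).tolist())
pickle.dump((s,d),open("d0.pkl","wb"))
E
```

```text
pics
{'t': 0.0, 'joint_pos': array([ 1.24197240e+00,  3.20282196e-01,  1.56568453e+00,  6.14349556e-06,
        1.25737293e+00, -1.99918639e-02]), 'joint_velocities': array([-0.00015051,  0.00102865, -0.00190115,  0.0012657 , -0.00059414,
       -0.00148065]), 'joint_efforts': array([ 2.43918163e-03, -4.15508759e+01, -2.34162784e+01,  1.51247827e-04,
        7.94675929e-03, -2.86328179e-05]), 'eef_pos': array([0.17462174, 0.54738681, 0.25248565]), 'tool_rot': array([ 1.53803985e-01,  9.88100992e-01, -8.59742104e-04, -1.54451172e-04]), 'force': array([ 0.74955599,  0.74629279, -0.47775781]), 'torque': array([ 0.01391624, -0.00524701,  0.07420947]), 'grasp_force': 0.0, 'grip_width': 0.08539902132260005}
top 457.1270077476216 324.50620521831866 197.20404243496316 [[0.004, -0.98, 0.2, 0.38], [-1.0, -0.003, 0.001, -0.001], [-0.0, -0.2, -0.98, 1.129], [0.0, 0.0, 0.0, 1.0]]
side 499.1212313043073 321.9362629378878 199.3034446732756 [[0.885, -0.342, 0.316, 0.258], [-0.465, -0.666, 0.583, -0.605], [0.011, -0.663, -0.749, 0.82], [0.0, 0.0, 0.0, 1.0]]
wrist 305.3994739348667 320.22620857835193 197.83022087622723 [[-0.0, -0.958, -0.288, 0.073], [1.0, 0.0, -0.0, 0.0], [0.0, -0.288, 0.958, -0.12], [0.0, 0.0, 0.0, 1.0]]
```

View pics/top0.png

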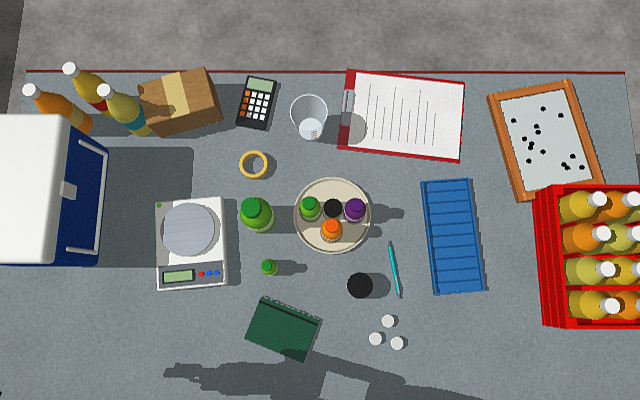

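View pics/side0.png

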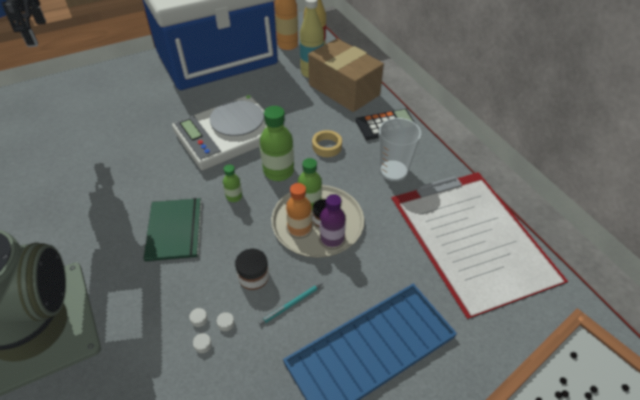

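The top view shows the round tray at about (332,215), with green (310,205), orange (331,229) and purple (354,208) bottles and the jar lid at (333,208). The drip tray is at (453,235) and the pan at (190,230).

There are three green bottles: large (257,212), tiny (269,267) and the one on the tray (310,205). The one meant is the tray bottle, because it stands on an outer ring and matches its neighbours in size. There are two jars: (360,285) off the tray is bigger, and (333,208), the small one between the bottles, is meant. I'll confirm both in a crop.

```bash
cat > h.py <<'E'
import numpy as np, cv2
from scipy.spatial.transform import Rotation as R
def camT(c,s=None):
    if "T" in c: return c["T"]
    M=np.eye(4); M[:3,:3]=R.from_quat(s["tool_rot"]).as_matrix(); M[:3,3]=s["eef_pos"]
    return M@c["mount"]
def ray(c,uv,z,s=None):
    T=camT(c,s); d=T[:3,:3]@[(uv[0]-c["cx"])/c["fx"],(uv[1]-c["cy"])/c["fy"],1]
    return T[:3,3]+d*(z-T[2,3])/d[2]
def proj(c,p,s=None):
    q=np.linalg.inv(camT(c,s))@np.r_[p,1]; return np.array([c["fx"]*q[0]/q[2]+c["cx"],c["fy"]*q[1]/q[2]+c["cy"]])
def hsv(c): return cv2.cvtColor(c["pixels"],cv2.COLOR_RGB2HSV)
def blob(m,box=None):
    m=m.astype(np.uint8)
    if box: k=np.zeros_like(m); k[box[1]:box[3],box[0]:box[2]]=1; m=m*k
    cs,_=cv2.findContours(m,cv2.RETR_EXTERNAL,cv2.CHAIN_APPROX_NONE)
    return max(cs,key=cv2.contourArea)[:,0,:].astype(float)
E
python3 - <<'E'
import pickle; from h import *
s,d=pickle.load(open("d0.pkl","rb")); c=d["top"]; H=hsv(c)
cv2.imwrite("pics/crop0.png",cv2.resize(c["pixels"][165:305,225:425,::-1],None,fx=4,fy=4,interpolation=cv2.INTER_CUBIC)[:600,:800])
# drip: rim corners at z=.016
b=blob((abs(H[...,0].astype(int)-105)<10)&(H[...,1]>120),(410,165,500,305))
w=np.array([ray(c,p,.016)[:2] for p in b],np.float32); r=cv2.minAreaRect(w); print("drip",r)
# tray: cream outline at z .014
b=blob((H[...,0]>12)&(H[...,0]<32)&(H[...,1]>25)&(H[...,1]<110)&(H[...,2]>120),(285,170,380,260))
w=np.array([ray(c,p,.014)[:2] for p in cv2.convexHull(b.astype(np.float32))[:,0]],np.float32); print("tray",cv2.minEnclosingCircle(w),cv2.fitEllipse(w))
for p in [(310,203),(331,226),(354,206)]: print("cap",ray(c,p,.125).round(3))
print("jar",ray(c,(333,208),.047).round(3),"pan~",ray(c,(190,230),.05).round(3),"cup",ray(c,(309,112),.12),ray(c,(257,208),.17))
print("H pan",H[230,190],H[285,170],H[245,330])
E
```

```text
drip ((0.5153300762176514, -0.3097691535949707), (0.2801223695278168, 0.12359576672315598), 4.544698715209961)
tray ((0.5641998052597046, -0.017390312626957893), 0.09653083980083466) ((0.5640794038772583, -0.01766369491815567), (0.19128024578094482, 0.1917971521615982), 81.73406219482422)
cap [0.571 0.033 0.125]
cap [ 0.52  -0.014  0.125]
cap [ 0.565 -0.066  0.125]
jar [ 0.574 -0.02   0.047] pan~ [0.519 0.319 0.05 ] cup [0.78905092 0.03718875 0.12      ] [0.5514796  0.14382834 0.17      ]
H pan [104  24 179] [113  26 120] [ 22  39 216]
```

View pics/crop0.png

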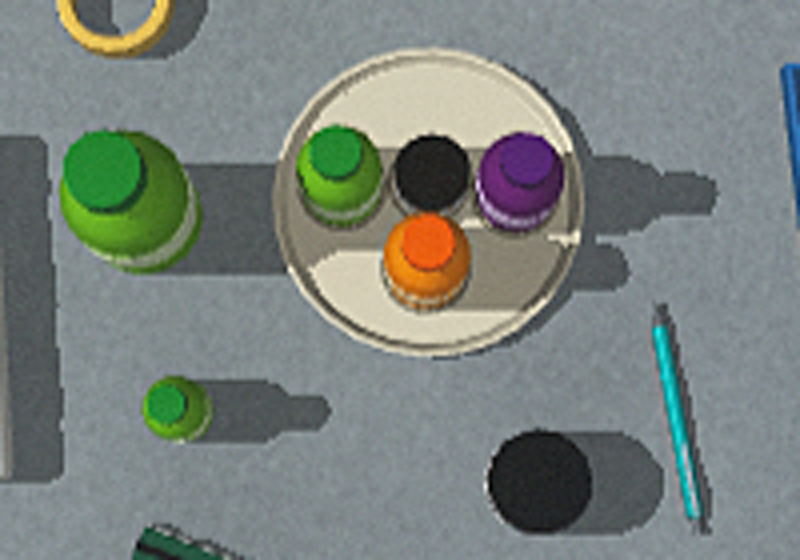

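The crop confirms it. The tray bottles have their caps at full-image px green (309,203), orange (332,225) and purple (357,205), with the small jar between them. The larger green bottle, the tiny one and the larger jar all stand off the tray. I'll move above the tray for a close wrist view.

Emit:
{"api": "move_arm", "payload": {"deltas": [{"slide": [8, -11, 1], "rotation": [0, 0, -0.025]}, {"slide": [31, -45, 4], "rotation": [0, 0, -0.1]}, {"slide": [58, -85, 7], "rotation": [0, 0, -0.19]}, {"slide": [86, -124, 10], "rotation": [0, 0, -0.28]}, {"slide": [113, -164, 14], "rotation": [0, 0, -0.365]}, {"slide": [140, -203, 17], "rotation": [0, 0, -0.45]}, {"slide": [167, -243, 20], "rotation": [0, 0, -0.54]}, {"slide": [195, -283, 24], "rotation": [0, 0, -0.63]}, {"slide": [222, -322, 27], "rotation": [0, 0, -0.72]}, {"slide": [249, -362, 30], "rotation": [0, 0, -0.81]}, {"slide": [276, -401, 33], "rotation": [0, 0, -0.9]}, {"slide": [303, -441, 37], "rotation": [0, 0, -0.98]}, {"slide": [331, -480, 40], "rotation": [0, 0, -1.07]}, {"slide": [354, -514, 43], "rotation": [0, 0, -1.15]}, {"slide": [373, -542, 45], "rotation": [0, 0, -1.21]}, {"slide": [385, -559, 47], "rotation": [0, 0, -1.25]}, {"slide": [389, -565, 47], "rotation": [0, 0, -1.262]}, {"slide": [389, -565, 47], "rotation": [0, 0, -1.262]}, {"slide": [389, -565, 47], "rotation": [0, 0, -1.262]}], "fingers": -0.3, "newtons": 50}}

```text
t: 2.05
eef_pos: [0.5629, -0.0166, 0.3002]
tool_rot: [0.707, 0.707, -0.0, -0.0]
force: [-0.1, 0.2, 0.7]
grip_width: 0.0555
grasp_force: 0.0
```

Run:
```python
from plant import manip; import pickle; from h import *
s=manip.get_state(); c=manip.capture("wrist"); pickle.dump((s,c),open("w1.pkl","wb")); cv2.imwrite("pics/w1.png",c["pixels"][:,:,::-1])
print(s["eef_pos"],s["tool_rot"],s["joint_pos"],s["grip_width"],s["t"])
```

```text
[ 0.56287741 -0.01664262  0.30020843] [ 7.06889141e-01  7.07324178e-01 -1.32925099e-04 -4.82531013e-04] [-5.02184003e-02  2.75778710e-01  1.50913208e+00  4.60250550e-04
  1.35757613e+00 -5.09312295e-02] 0.055498610384238395 2.05
```

View pics/w1.png

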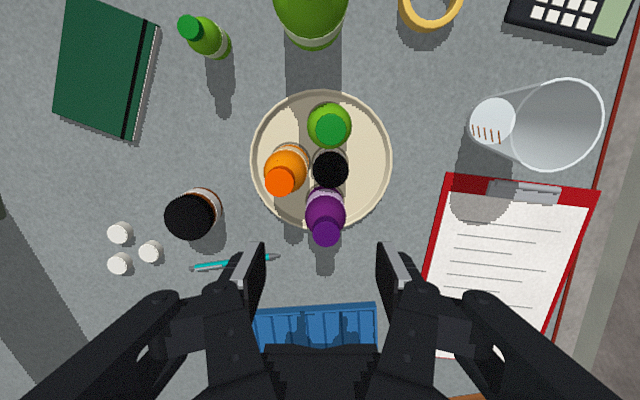

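The wrist view shows the tray at about (321,160), with caps green (330,129), orange (280,181) and purple (326,233) and the jar lid at (331,169). I'll fit these precisely and cross-check them with the top and side views.

```bash
cat >> h.py <<'E'
def cap(c,uv,z,r,s=None,tol=14):
    """centre of a cap's top disc near uv: patch-colour mask, flood, ellipse"""
    lab=cv2.cvtColor(cv2.GaussianBlur(c["pixels"],(3,3),0),cv2.COLOR_RGB2LAB).astype(int); u,v=map(int,uv)
    ref=np.median(lab[v-2:v+3,u-2:u+3].reshape(-1,3),0)
    m=(np.abs(lab-ref)[...,1:].max(-1)<tol)&(np.abs(lab-ref)[...,0]<25)
    m=cv2.morphologyEx(m.astype(np.uint8),cv2.MORPH_OPEN,np.ones((3,3),np.uint8))
    k=int(r); b=blob(m,(u-k,v-k,u+k,v+k))
    w=np.array([ray(c,p,z,s)[:2] for p in b],np.float32); (x,y),R_=cv2.minEnclosingCircle(w); e=cv2.fitEllipse(w)
    return np.round([*e[0],*e[1],x,y,2*R_],4)
E
python3 - <<'E'
import pickle; from h import *
s,c=pickle.load(open("w1.pkl","rb")); _,d=pickle.load(open("d0.pkl","rb")); t=d["top"]
for n,a,b in[("g",(330,129),(309,203)),("o",(280,181),(332,225)),("p",(326,233),(357,205))]:
    print(n,"wrist",cap(c,a,.125,24,s),"top",cap(t,b,.125,11))
print("jar",cap(c,(331,169),.047,25,s),cap(t,(333,208),.047,12))
H=hsv(c)
for name,c_,bx,s_ in(("w",c,(240,80,400,235),s),("t",t,(285,170,380,260),None)):
    H=hsv(c_); b=blob((H[...,0]>10)&(H[...,0]<34)&(H[...,1]>20)&(H[...,1]<110)&(H[...,2]>90),bx)
    w=np.array([ray(c_,p,.014,s_)[:2] for p in cv2.convexHull(b.astype(np.float32))[:,0]],np.float32); print("tray",name,cv2.minEnclosingCircle(w),cv2.fitEllipse(w))
H=hsv(t); b=blob((H[...,1]<60)&(H[...,2]>110)&(H[...,0]>95),(150,195,230,292))
g=cv2.cvtColor(t["pixels"],cv2.COLOR_RGB2GRAY)[190:300,145:240]
big=cv2.resize(g,None,fx=4,fy=4,interpolation=cv2.INTER_CUBIC)
ci=cv2.HoughCircles(cv2.GaussianBlur(big,(5,5),0),cv2.HOUGH_GRADIENT,1.5,200,param1=80,param2=30,minRadius=85,maxRadius=135)
for q in ci[0][:2]:
    u,v=145+q[0]/4,190+q[1]/4; p=ray(t,(u,v),.05); e=ray(t,(u+q[2]/4,v),.05); print("pan px",u,v,q[2]/4,p,"diam",2*np.linalg.norm(e-p))
E
```

```text
g wrist [0.5725 0.0356 0.0284 0.0296 0.5723 0.0362 0.0309] top [0.572  0.0372 0.0265 0.0291 0.5714 0.0365 0.0312]
o wrist [ 0.5218 -0.0157  0.0271  0.0287  0.5216 -0.0155  0.0299] top [ 0.5217 -0.0148  0.0272  0.0283  0.5219 -0.0145  0.0301]
p wrist [ 0.5678 -0.0612  0.0375  0.0457  0.5677 -0.0611  0.0494] top [ 0.5627 -0.065   0.0325  0.0424  0.5624 -0.065   0.0443]
jar [ 0.5752 -0.0195  0.0419  0.0447  0.575  -0.0196  0.046 ] [ 0.5742 -0.0194  0.0417  0.0421  0.5742 -0.0196  0.0446]
tray w ((0.5633200407028198, -0.01833466626703739), 0.09692289680242538) ((0.5636471509933472, -0.01841134950518608), (0.19220715761184692, 0.1925763040781021), 172.97149658203125)
tray t ((0.5636202692985535, -0.017569245770573616), 0.09695540368556976) ((0.5638914108276367, -0.017545431852340698), (0.19166691601276398, 0.19233942031860352), 89.90185546875)
pan px 186.8125 228.4375 26.9125 [0.52302786 0.32703687 0.05      ] diam 0.1278639578580862
```

Run:
```python
import pickle; from h import *
s,c=pickle.load(open("w1.pkl","rb")); _,d=pickle.load(open("d0.pkl","rb")); t=d["top"]
for tol in(5,7,9): print(cap(c,(326,234),.125,18,s,tol),cap(t,(357,205),.125,9,None,tol))
```

```text
[ 0.5689 -0.071   0.0264  0.0271  0.5688 -0.0711  0.0283] [ 0.5692 -0.0702  0.0231  0.0273  0.5686 -0.0699  0.0283]
[ 0.5689 -0.0709  0.0267  0.0276  0.5687 -0.0709  0.0287] [ 0.5691 -0.0705  0.0238  0.0278  0.5693 -0.0703  0.0286]
[ 0.5689 -0.0704  0.0267  0.0292  0.5689 -0.07    0.0304] [ 0.5661 -0.0669  0.0271  0.0381  0.5636 -0.0663  0.0408]
```

Emit:
{"api": "move_arm", "payload": {"deltas": [{"slide": [3, -25, -10]}, {"slide": [6, -50, -30]}, {"slide": [6, -54, -65]}, {"slide": [6, -54, -100]}, {"slide": [6, -54, -130]}, {"slide": [6, -54, -150]}, {"slide": [6, -54, -165]}, {"slide": [6, -54, -175]}, {"slide": [6, -54, -180]}, {"slide": [6, -54, -180]}, {"slide": [6, -54, -180]}]}}

```text
invalid input
```

Emit:
{"api": "move_arm", "payload": {"deltas": [{"slide": [0, 0, 0]}, {"slide": [0, 0, 0]}, {"slide": [0, 0, 0]}, {"slide": [0, 0, 0]}, {"slide": [0, 0, 0]}, {"slide": [0, 0, 0]}], "fingers": 1, "newtons": 50}}

```text
invalid input
```

Emit:
{"api": "move_arm", "payload": {"deltas": [{"slide": [3, -25, -10], "rotation": [0, 0, 0]}, {"slide": [6, -50, -30], "rotation": [0, 0, 0]}, {"slide": [6, -54, -65], "rotation": [0, 0, 0]}, {"slide": [6, -54, -100], "rotation": [0, 0, 0]}, {"slide": [6, -54, -130], "rotation": [0, 0, 0]}, {"slide": [6, -54, -150], "rotation": [0, 0, 0]}, {"slide": [6, -54, -165], "rotation": [0, 0, 0]}, {"slide": [6, -54, -175], "rotation": [0, 0, 0]}, {"slide": [6, -54, -180], "rotation": [0, 0, 0]}, {"slide": [6, -54, -180], "rotation": [0, 0, 0]}, {"slide": [6, -54, -180], "rotation": [0, 0, 0]}]}}

```text
t: 3.2
eef_pos: [0.5702, -0.071, 0.1212]
tool_rot: [0.707, 0.707, 0.001, 0.001]
force: [0.2, -0.3, -0.2]
grip_width: 0.0557
grasp_force: 0.0
```

Run:
```python
from plant import manip; import cv2, numpy as np
a=manip.capture("wrist")["pixels"]; b=manip.capture("side")["pixels"][150:300,220:420]
cv2.imwrite("pics/g1.png",np.vstack([a[200:400],cv2.resize(b,(640,400))[:390]])[:,:,::-1]); print(manip.get_state()["eef_pos"])
```

```text
[ 0.57026156 -0.07115675  0.12124014]
```

View pics/g1.png

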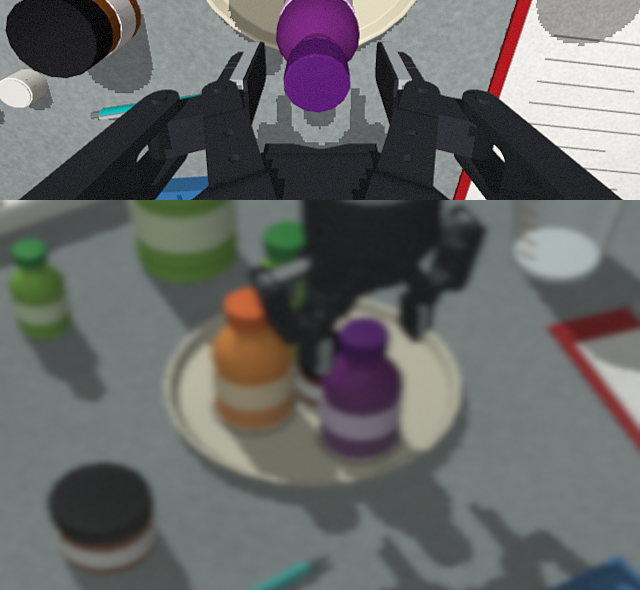

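The crop shows the purple cap between the two fingers (wrist px about (317,282), fingers at columns 264 and 377). I'll check where the grasp point projects.

Run:
```python
from plant import manip; from h import *
s=manip.get_state(); c=manip.capture("wrist")
M=np.eye(4); M[:3,:3]=R.from_quat(s["tool_rot"]).as_matrix(); M[:3,3]=s["eef_pos"]
for p in[(0,0,.003),(0,0,-.004),(.011,0,.022),(-.011,0,.022)]: print(p,proj(c,(M@[*p,1])[:3],s).round(1))
print(cap(c,(317,282),.125,34,s,7))
```

```text
(0, 0, 0.003) [319.  274.2]
(0, 0, -0.004) [318.9 282.7]
(0.011, 0, 0.022) [319.1 234.9]
(-0.011, 0, 0.022) [319.2 273.6]
[ 0.569  -0.071   0.0276  0.0283  0.569  -0.0709  0.0291]
```

Emit:
{"api": "move_arm", "payload": {"deltas": [{"slide": [-1, 0, 0], "rotation": [0, 0, 0]}, {"slide": [-1, 0, 0], "rotation": [0, 0, 0]}, {"slide": [-1, 0, 0], "rotation": [0, 0, 0]}, {"slide": [-1, 0, 0], "rotation": [0, 0, 0]}, {"slide": [-1, 0, 0], "rotation": [0, 0, 0]}, {"slide": [-1, 0, 0], "rotation": [0, 0, 0]}], "fingers": 1, "newtons": 50}}

```text
t: 3.95
eef_pos: [0.5689, -0.0712, 0.1209]
tool_rot: [0.707, 0.707, 0.0, 0.0]
force: [-1.6, -0.2, 6.3]
grip_width: 0.0284
grasp_force: 49.4
```

Emit:
{"api": "move_arm", "payload": {"deltas": [{"slide": [0, 0, 3], "rotation": [0, 0, 0]}, {"slide": [0, 0, 10], "rotation": [0, 0, 0]}, {"slide": [0, 0, 25], "rotation": [0, 0, 0]}, {"slide": [0, 0, 45], "rotation": [0, 0, 0]}, {"slide": [0, 0, 70], "rotation": [0, 0, 0]}, {"slide": [0, 0, 95], "rotation": [0, 0, 0]}, {"slide": [0, 0, 120], "rotation": [0, 0, 0]}, {"slide": [0, 0, 135], "rotation": [0, 0, 0]}, {"slide": [0, 0, 143], "rotation": [0, 0, 0]}, {"slide": [0, 0, 145], "rotation": [0, 0, 0]}, {"slide": [0, 0, 145], "rotation": [0, 0, 0]}]}}

```text
t: 5.05
eef_pos: [0.5684, -0.0711, 0.2647]
tool_rot: [0.707, 0.707, -0.0, -0.0]
force: [0.6, 0.6, -1.6]
grip_width: 0.0286
grasp_force: 49.5
```

Emit:
{"api": "move_arm", "payload": {"deltas": [{"slide": [1, -6, 0], "rotation": [0, 0, 0]}, {"slide": [3, -22, 0], "rotation": [0, 0, 0]}, {"slide": [5, -46, 0], "rotation": [0, 0, 0]}, {"slide": [8, -76, 0], "rotation": [0, 0, 0]}, {"slide": [11, -108, 0], "rotation": [0, 0, 0]}, {"slide": [14, -140, 0], "rotation": [0, 0, 0]}, {"slide": [17, -170, 0], "rotation": [0, 0, 0]}, {"slide": [20, -198, 0], "rotation": [0, 0, 0]}, {"slide": [22, -218, -3], "rotation": [0, 0, 0]}, {"slide": [23, -230, -12], "rotation": [0, 0, 0]}, {"slide": [23, -234, -30], "rotation": [0, 0, 0]}, {"slide": [23, -234, -55], "rotation": [0, 0, 0]}, {"slide": [23, -234, -80], "rotation": [0, 0, 0]}, {"slide": [23, -234, -103], "rotation": [0, 0, 0]}, {"slide": [23, -234, -120], "rotation": [0, 0, 0]}, {"slide": [23, -234, -132], "rotation": [0, 0, 0]}, {"slide": [23, -234, -140], "rotation": [0, 0, 0]}, {"slide": [23, -234, -144], "rotation": [0, 0, 0]}, {"slide": [23, -234, -145], "rotation": [0, 0, 0]}, {"slide": [23, -234, -145], "rotation": [0, 0, 0]}]}}

```text
t: 7.05
eef_pos: [0.5921, -0.3054, 0.121]
tool_rot: [0.707, 0.707, 0.0, 0.001]
force: [0.1, -0.0, -1.6]
grip_width: 0.0283
grasp_force: 49.5
```

Run:
```python
from plant import manip; import cv2, numpy as np
s=manip.get_state(); print(s["eef_pos"],s["force"],s["grip_width"])
a=manip.capture("top")["pixels"][160:310,330:530]; b=manip.capture("side")["pixels"][250:400,260:460]
cv2.imwrite("pics/p1.png",np.vstack([cv2.resize(a,(400,300)),cv2.resize(b,(400,300))])[:,:,::-1])
```

```text
[ 0.59211348 -0.30536244  0.12099475] [ 0.12891171 -0.03294967 -1.6417875 ] 0.0282765576335218
```

View pics/p1.png

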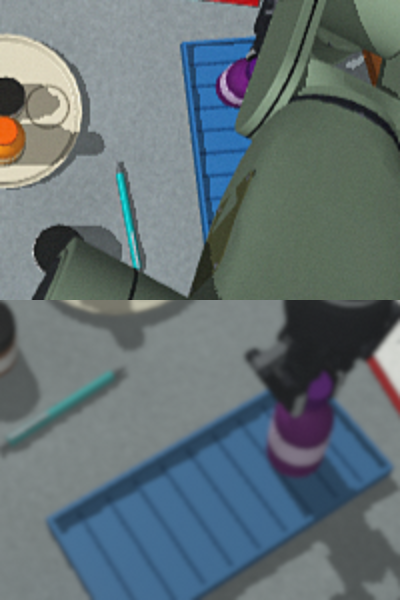

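The purple bottle hangs upright inside the far end of the blue tray, about 1 mm above its floor. I'll lower it and release.

Emit:
{"api": "move_arm", "payload": {"deltas": [{"slide": [0, 0, -0.5], "rotation": [0, 0, 0]}, {"slide": [0, 0, -1], "rotation": [0, 0, 0]}, {"slide": [0, 0, -1.3], "rotation": [0, 0, 0]}, {"slide": [0, 0, -1.3], "rotation": [0, 0, 0]}]}}

```text
t: 7.55
eef_pos: [0.592, -0.3053, 0.1199]
tool_rot: [0.707, 0.707, 0.0, 0.001]
force: [-1.0, 0.0, 2.4]
grip_width: 0.0287
grasp_force: 49.8
```

Emit:
{"api": "move_arm", "payload": {"deltas": [{"slide": [0, 0, 0], "rotation": [0, 0, 0]}, {"slide": [0, 0, 0], "rotation": [0, 0, 0]}, {"slide": [0, 0, 0], "rotation": [0, 0, 0]}, {"slide": [0, 0, 0], "rotation": [0, 0, 0]}, {"slide": [0, 0, 5], "rotation": [0, 0, 0]}, {"slide": [0, 0, 20], "rotation": [0, 0, 0]}, {"slide": [0, 0, 45], "rotation": [0, 0, 0]}, {"slide": [0, 0, 75], "rotation": [0, 0, 0]}, {"slide": [0, 0, 100], "rotation": [0, 0, 0]}, {"slide": [0, 0, 100], "rotation": [0, 0, 0]}], "fingers": -0.3}}

```text
t: 8.55
eef_pos: [0.5936, -0.3062, 0.2239]
tool_rot: [0.707, 0.707, 0.001, 0.004]
force: [0.4, -0.1, 1.0]
grip_width: 0.0552
grasp_force: 0.0
```

Emit:
{"api": "move_arm", "payload": {"deltas": [{"slide": [-3, 12, 4], "rotation": [0, 0, 0]}, {"slide": [-10, 42, 10], "rotation": [0, 0, 0]}, {"slide": [-20, 82, 15], "rotation": [0, 0, 0]}, {"slide": [-30, 124, 18], "rotation": [0, 0, 0]}, {"slide": [-40, 166, 18], "rotation": [0, 0, 0]}, {"slide": [-50, 208, 15], "rotation": [0, 0, 0]}, {"slide": [-60, 248, 8], "rotation": [0, 0, 0]}, {"slide": [-67, 278, 0], "rotation": [0, 0, 0]}, {"slide": [-70, 290, -10], "rotation": [0, 0, 0]}, {"slide": [-70, 290, -20], "rotation": [0, 0, 0]}, {"slide": [-70, 290, -35], "rotation": [0, 0, 0]}, {"slide": [-70, 290, -55], "rotation": [0, 0, 0]}, {"slide": [-70, 290, -75], "rotation": [0, 0, 0]}, {"slide": [-70, 290, -90], "rotation": [0, 0, 0]}, {"slide": [-70, 290, -98.7], "rotation": [0, 0, 0]}, {"slide": [-70, 290, -98.7], "rotation": [0, 0, 0]}, {"slide": [-70, 290, -98.7], "rotation": [0, 0, 0]}]}}

```text
t: 10.25
eef_pos: [0.5221, -0.0158, 0.1204]
tool_rot: [0.707, 0.707, 0.0, 0.0]
force: [-1.0, -0.2, -0.7]
grip_width: 0.0555
grasp_force: 0.0
```

```bash
cat > chk.py <<'E'
from plant import manip; from h import *; import sys
s=manip.get_state(); c=manip.capture("wrist")
M=np.eye(4); M[:3,:3]=R.from_quat(s["tool_rot"]).as_matrix(); M[:3,3]=s["eef_pos"]
z=float(sys.argv[1]); p=M[:3,3]+M[:3,2]*(M[2,3]-z)
uv=proj(c,p,s); print(s["eef_pos"],uv.round(1),cap(c,uv,z,float(sys.argv[2]),s,int(sys.argv[3])))
E
python3 chk.py .125 34 9
```

```text
[ 0.522115   -0.0157731   0.12039366] [318.9 283.5] [ 0.5216 -0.0155  0.0277  0.0284  0.5215 -0.0155  0.029 ]
```

Emit:
{"api": "move_arm", "payload": {"deltas": [{"slide": [-0.5, 0, 0], "rotation": [0, 0, 0]}, {"slide": [-0.5, 0, 0], "rotation": [0, 0, 0]}, {"slide": [-0.5, 0, 0], "rotation": [0, 0, 0]}, {"slide": [-0.5, 0, 0], "rotation": [0, 0, 0]}, {"slide": [-0.5, 0, 0], "rotation": [0, 0, 0]}, {"slide": [-0.5, 0, 0], "rotation": [0, 0, 0]}, {"slide": [-0.5, 0, 0], "rotation": [0, 0, 0]}], "fingers": 1}}

```text
t: 11.0
eef_pos: [0.5216, -0.0152, 0.1212]
tool_rot: [0.707, 0.707, 0.0, 0.001]
force: [-1.4, 0.0, 5.0]
grip_width: 0.0284
grasp_force: 49.3
```

Emit:
{"api": "move_arm", "payload": {"deltas": [{"slide": [0, 0, 3], "rotation": [0, 0, 0]}, {"slide": [0, 0, 10], "rotation": [0, 0, 0]}, {"slide": [0, 0, 25], "rotation": [0, 0, 0]}, {"slide": [0, 0, 45], "rotation": [0, 0, 0]}, {"slide": [0, 0, 70], "rotation": [0, 0, 0]}, {"slide": [0, 0, 95], "rotation": [0, 0, 0]}, {"slide": [0, 0, 120], "rotation": [0, 0, 0]}, {"slide": [0, 0, 135], "rotation": [0, 0, 0]}, {"slide": [0, 0, 143], "rotation": [0, 0, 0]}, {"slide": [0, 0, 145], "rotation": [0, 0, 0]}, {"slide": [0, 0, 145], "rotation": [0, 0, 0]}]}}

```text
t: 12.1
eef_pos: [0.5209, -0.0152, 0.2648]
tool_rot: [0.707, 0.707, -0.0, -0.0]
force: [0.2, -0.5, -1.9]
grip_width: 0.0287
grasp_force: 49.5
```

Emit:
{"api": "move_arm", "payload": {"deltas": [{"slide": [-3, -10, 0], "rotation": [0, 0, 0]}, {"slide": [-10, -36, 0], "rotation": [0, 0, 0]}, {"slide": [-20, -74, 0], "rotation": [0, 0, 0]}, {"slide": [-32, -116, 0], "rotation": [0, 0, 0]}, {"slide": [-44, -160, 0], "rotation": [0, 0, 0]}, {"slide": [-56, -204, 0], "rotation": [0, 0, 0]}, {"slide": [-67, -244, 0], "rotation": [0, 0, 0]}, {"slide": [-76, -275, 0], "rotation": [0, 0, 0]}, {"slide": [-81, -294, -3], "rotation": [0, 0, 0]}, {"slide": [-83, -302, -12], "rotation": [0, 0, 0]}, {"slide": [-83, -302, -30], "rotation": [0, 0, 0]}, {"slide": [-83, -302, -55], "rotation": [0, 0, 0]}, {"slide": [-83, -302, -80], "rotation": [0, 0, 0]}, {"slide": [-83, -302, -103], "rotation": [0, 0, 0]}, {"slide": [-83, -302, -120], "rotation": [0, 0, 0]}, {"slide": [-83, -302, -132], "rotation": [0, 0, 0]}, {"slide": [-83, -302, -140], "rotation": [0, 0, 0]}, {"slide": [-83, -302, -144], "rotation": [0, 0, 0]}, {"slide": [-83, -302, -145.5], "rotation": [0, 0, 0]}, {"slide": [-83, -302, -146.3], "rotation": [0, 0, 0]}]}}

```text
t: 14.1
eef_pos: [0.4383, -0.3174, 0.1203]
tool_rot: [0.707, 0.707, -0.0, 0.001]
force: [-3.0, 1.2, 8.6]
grip_width: 0.0286
grasp_force: 50.4
```

Emit:
{"api": "move_arm", "payload": {"deltas": [{"slide": [0, 0, 0], "rotation": [0, 0, 0]}, {"slide": [0, 0, 0], "rotation": [0, 0, 0]}]}}

```text
t: 14.3
eef_pos: [0.4383, -0.3174, 0.1203]
tool_rot: [0.707, 0.707, 0.0, 0.001]
force: [-2.9, 1.4, 6.3]
grip_width: 0.0289
grasp_force: 50.1
```

Emit:
{"api": "move_arm", "payload": {"deltas": [{"slide": [0, 0, 0], "rotation": [0, 0, 0]}, {"slide": [0, 0, 0], "rotation": [0, 0, 0]}, {"slide": [0, 0, 0], "rotation": [0, 0, 0]}, {"slide": [0, 0, 0], "rotation": [0, 0, 0]}, {"slide": [0, 0, 5], "rotation": [0, 0, 0]}, {"slide": [0, 0, 20], "rotation": [0, 0, 0]}, {"slide": [0, 0, 45], "rotation": [0, 0, 0]}, {"slide": [0, 0, 75], "rotation": [0, 0, 0]}, {"slide": [0, 0, 100], "rotation": [0, 0, 0]}, {"slide": [0, 0, 100], "rotation": [0, 0, 0]}], "fingers": -0.3}}

```text
t: 15.3
eef_pos: [0.44, -0.3185, 0.2231]
tool_rot: [0.707, 0.707, 0.001, 0.004]
force: [0.1, -0.2, -0.9]
grip_width: 0.0552
grasp_force: 0.0
```

Emit:
{"api": "move_arm", "payload": {"deltas": [{"slide": [4, 11, 4], "rotation": [0, 0, 0]}, {"slide": [15, 40, 12], "rotation": [0, 0, 0]}, {"slide": [31, 82, 20], "rotation": [0, 0, 0]}, {"slide": [48, 126, 25], "rotation": [0, 0, 0]}, {"slide": [65, 170, 25], "rotation": [0, 0, 0]}, {"slide": [81, 214, 25], "rotation": [0, 0, 0]}, {"slide": [98, 258, 20], "rotation": [0, 0, 0]}, {"slide": [114, 300, 15], "rotation": [0, 0, 0]}, {"slide": [127, 334, 8], "rotation": [0, 0, 0]}, {"slide": [134, 353, 0], "rotation": [0, 0, 0]}, {"slide": [134, 353, -10], "rotation": [0, 0, 0]}, {"slide": [134, 353, -30], "rotation": [0, 0, 0]}, {"slide": [134, 353, -52], "rotation": [0, 0, 0]}, {"slide": [134, 353, -74], "rotation": [0, 0, 0]}, {"slide": [134, 353, -90], "rotation": [0, 0, 0]}, {"slide": [134, 353, -98.7], "rotation": [0, 0, 0]}, {"slide": [134, 353, -98.7], "rotation": [0, 0, 0]}, {"slide": [134, 353, -98.7], "rotation": [0, 0, 0]}]}}

```text
t: 17.1
eef_pos: [0.5723, 0.0355, 0.1206]
tool_rot: [0.707, 0.707, 0.0, 0.0]
force: [-0.2, -0.6, -0.0]
grip_width: 0.0554
grasp_force: 0.0
```

```bash
python3 chk.py .125 34 9
```

```text
[0.57229226 0.03553257 0.12056941] [318.9 283.3] [0.5727 0.0364 0.0275 0.0287 0.5726 0.0364 0.0296]
```

Emit:
{"api": "move_arm", "payload": {"deltas": [{"slide": [0.4, 0.5, 0], "rotation": [0, 0, 0]}, {"slide": [0.4, 0.5, 0], "rotation": [0, 0, 0]}, {"slide": [0.4, 0.5, 0], "rotation": [0, 0, 0]}, {"slide": [0.4, 0.5, 0], "rotation": [0, 0, 0]}, {"slide": [0.4, 0.5, 0], "rotation": [0, 0, 0]}, {"slide": [0.4, 0.5, 0], "rotation": [0, 0, 0]}, {"slide": [0.4, 0.5, 0], "rotation": [0, 0, 0]}], "fingers": 1}}

```text
t: 17.85
eef_pos: [0.5731, 0.0364, 0.1214]
tool_rot: [0.707, 0.707, 0.001, 0.001]
force: [-1.7, 0.3, 6.6]
grip_width: 0.0285
grasp_force: 49.0
```

Emit:
{"api": "move_arm", "payload": {"deltas": [{"slide": [0, 0, 3], "rotation": [0, 0, 0]}, {"slide": [0, 0, 10], "rotation": [0, 0, 0]}, {"slide": [0, 0, 25], "rotation": [0, 0, 0]}, {"slide": [0, 0, 45], "rotation": [0, 0, 0]}, {"slide": [0, 0, 70], "rotation": [0, 0, 0]}, {"slide": [0, 0, 95], "rotation": [0, 0, 0]}, {"slide": [0, 0, 120], "rotation": [0, 0, 0]}, {"slide": [0, 0, 135], "rotation": [0, 0, 0]}, {"slide": [0, 0, 143], "rotation": [0, 0, 0]}, {"slide": [0, 0, 145], "rotation": [0, 0, 0]}, {"slide": [0, 0, 145], "rotation": [0, 0, 0]}]}}

```text
t: 18.95
eef_pos: [0.5723, 0.0363, 0.2647]
tool_rot: [0.707, 0.707, -0.0, -0.0]
force: [-0.3, 0.1, -0.5]
grip_width: 0.0287
grasp_force: 49.5
```

Emit:
{"api": "move_arm", "payload": {"deltas": [{"slide": [-2, -12, 0], "rotation": [0, 0, 0]}, {"slide": [-7, -42, 0], "rotation": [0, 0, 0]}, {"slide": [-14, -85, 0], "rotation": [0, 0, 0]}, {"slide": [-22, -131, 0], "rotation": [0, 0, 0]}, {"slide": [-30, -178, 0], "rotation": [0, 0, 0]}, {"slide": [-38, -225, 0], "rotation": [0, 0, 0]}, {"slide": [-46, -270, 0], "rotation": [0, 0, 0]}, {"slide": [-52, -310, 0], "rotation": [0, 0, 0]}, {"slide": [-56, -337, -3], "rotation": [0, 0, 0]}, {"slide": [-57.5, -347, -10], "rotation": [0, 0, 0]}, {"slide": [-57.5, -347, -28], "rotation": [0, 0, 0]}, {"slide": [-57.5, -347, -53], "rotation": [0, 0, 0]}, {"slide": [-57.5, -347, -80], "rotation": [0, 0, 0]}, {"slide": [-57.5, -347, -103], "rotation": [0, 0, 0]}, {"slide": [-57.5, -347, -120], "rotation": [0, 0, 0]}, {"slide": [-57.5, -347, -132], "rotation": [0, 0, 0]}, {"slide": [-57.5, -347, -140], "rotation": [0, 0, 0]}, {"slide": [-57.5, -347, -144], "rotation": [0, 0, 0]}, {"slide": [-57.5, -347, -145.5], "rotation": [0, 0, 0]}, {"slide": [-57.5, -347, -146.3], "rotation": [0, 0, 0]}]}}

```text
t: 20.95
eef_pos: [0.5152, -0.3109, 0.1204]
tool_rot: [0.707, 0.707, -0.0, 0.001]
force: [-3.5, 1.6, 6.8]
grip_width: 0.0287
grasp_force: 50.4
```

Emit:
{"api": "move_arm", "payload": {"deltas": [{"slide": [0, 0, 0], "rotation": [0, 0, 0]}, {"slide": [0, 0, 0], "rotation": [0, 0, 0]}]}}

```text
t: 21.15
eef_pos: [0.5152, -0.3109, 0.1204]
tool_rot: [0.707, 0.707, 0.0, 0.001]
force: [-2.7, 1.1, 5.6]
grip_width: 0.0287
grasp_force: 50.2
```

Emit:
{"api": "move_arm", "payload": {"deltas": [{"slide": [0, 0, 0], "rotation": [0, 0, 0]}, {"slide": [0, 0, 0], "rotation": [0, 0, 0]}, {"slide": [0, 0, 0], "rotation": [0, 0, 0]}, {"slide": [0, 0, 0], "rotation": [0, 0, 0]}, {"slide": [0, 0, 5], "rotation": [0, 0, 0]}, {"slide": [0, 0, 20], "rotation": [0, 0, 0]}, {"slide": [0, 0, 45], "rotation": [0, 0, 0]}, {"slide": [0, 0, 75], "rotation": [0, 0, 0]}, {"slide": [0, 0, 100], "rotation": [0, 0, 0]}, {"slide": [0, 0, 100], "rotation": [0, 0, 0]}], "fingers": -0.3}}

```text
t: 22.15
eef_pos: [0.517, -0.3118, 0.2234]
tool_rot: [0.707, 0.707, 0.001, 0.004]
force: [0.2, -0.8, 0.6]
grip_width: 0.056
grasp_force: 0.0
```

Emit:
{"api": "move_arm", "payload": {"deltas": [{"slide": [3, 12, 0], "rotation": [0, 0, 0]}, {"slide": [9, 42, 0], "rotation": [0, 0, 0]}, {"slide": [17, 82, 0], "rotation": [0, 0, 0]}, {"slide": [26, 124, 0], "rotation": [0, 0, 0]}, {"slide": [34, 166, -5], "rotation": [0, 0, 0]}, {"slide": [43, 208, -15], "rotation": [0, 0, 0]}, {"slide": [51, 248, -30], "rotation": [0, 0, 0]}, {"slide": [57, 278, -50], "rotation": [0, 0, 0]}, {"slide": [60, 291.5, -75], "rotation": [0, 0, 0]}, {"slide": [60, 291.5, -100], "rotation": [0, 0, 0]}, {"slide": [60, 291.5, -122], "rotation": [0, 0, 0]}, {"slide": [60, 291.5, -135], "rotation": [0, 0, 0]}, {"slide": [60, 291.5, -139], "rotation": [0, 0, 0]}, {"slide": [60, 291.5, -139], "rotation": [0, 0, 0]}, {"slide": [60, 291.5, -139], "rotation": [0, 0, 0]}], "fingers": -0.7}}

```text
t: 23.65
eef_pos: [0.5757, -0.0192, 0.0808]
tool_rot: [0.707, 0.707, 0.001, 0.001]
force: [0.2, 0.4, -0.6]
grip_width: 0.0728
grasp_force: 0.0
```

```bash
python3 chk.py .047 45 9
python3 - <<'E'
from plant import manip; import cv2
cv2.imwrite("pics/s2.png",manip.capture("side")["pixels"][:,:,::-1])
E
```

```text
[ 0.57573555 -0.01922865  0.08079202] [319.2 244.7] [ 0.5757 -0.018   0.0432  0.0474  0.5756 -0.0178  0.0479]
```

View pics/s2.png

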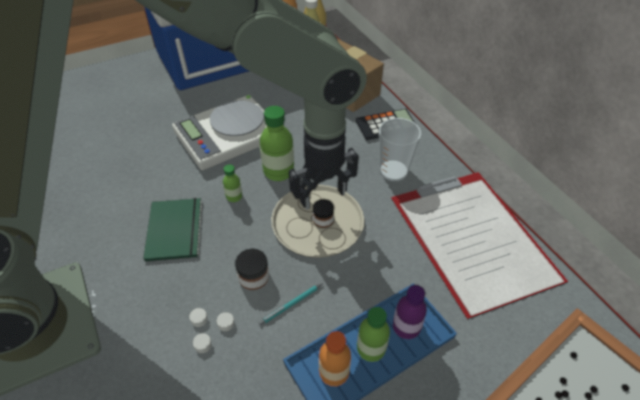

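The side view shows all three bottles standing upright in the blue tray (orange (335,362), green (374,337), purple (411,313)). The jar is free at (323,213) under the open gripper. Next I'll grasp the jar.

Emit:
{"api": "move_arm", "payload": {"deltas": [{"slide": [0, 0.5, -8], "rotation": [0, 0, 0]}, {"slide": [0, 1, -20], "rotation": [0, 0, 0]}, {"slide": [0, 1, -32], "rotation": [0, 0, 0]}, {"slide": [0, 1, -40], "rotation": [0, 0, 0]}, {"slide": [0, 1, -43], "rotation": [0, 0, 0]}, {"slide": [0, 1, -43], "rotation": [0, 0, 0]}, {"slide": [0, 1, -43], "rotation": [0, 0, 0]}]}}

```text
t: 24.45
eef_pos: [0.5754, -0.0182, 0.0371]
tool_rot: [0.707, 0.707, 0.0, 0.0]
force: [-0.2, 0.2, -0.1]
grip_width: 0.0725
grasp_force: 0.0
```

Emit:
{"api": "move_arm", "payload": {"deltas": [{"slide": [0, 0, 0], "rotation": [0, 0, 0]}, {"slide": [0, 0, 0], "rotation": [0, 0, 0]}, {"slide": [0, 0, 0], "rotation": [0, 0, 0]}, {"slide": [0, 0, 0], "rotation": [0, 0, 0]}, {"slide": [0, 0, 0], "rotation": [0, 0, 0]}, {"slide": [0, 0, 0], "rotation": [0, 0, 0]}, {"slide": [0, 0, 0], "rotation": [0, 0, 0]}], "fingers": 1, "newtons": 40}}

```text
t: 25.15
eef_pos: [0.5755, -0.0182, 0.0377]
tool_rot: [0.707, 0.707, 0.0, 0.0]
force: [-0.9, 0.0, 5.3]
grip_width: 0.0447
grasp_force: 40.7
```

Emit:
{"api": "move_arm", "payload": {"deltas": [{"slide": [0, 0, 3], "rotation": [0, 0, 0]}, {"slide": [0, 0, 12], "rotation": [0, 0, 0]}, {"slide": [0, 0, 30], "rotation": [0, 0, 0]}, {"slide": [0, 0, 60], "rotation": [0, 0, 0]}, {"slide": [0, 0, 95], "rotation": [0, 0, 0]}, {"slide": [0, 0, 130], "rotation": [0, 0, 0]}, {"slide": [0, 0, 165], "rotation": [0, 0, 0]}, {"slide": [0, 0, 200], "rotation": [0, 0, 0]}, {"slide": [0, 0, 230], "rotation": [0, 0, 0]}, {"slide": [0, 0, 252], "rotation": [0, 0, 0]}, {"slide": [0, 0, 262], "rotation": [0, 0, 0]}, {"slide": [0, 0, 265], "rotation": [0, 0, 0]}, {"slide": [0, 0, 265], "rotation": [0, 0, 0]}]}}

```text
t: 26.45
eef_pos: [0.5748, -0.0182, 0.3013]
tool_rot: [0.707, 0.707, -0.0, -0.0]
force: [0.5, 0.3, -2.2]
grip_width: 0.0445
grasp_force: 41.0
```

Emit:
{"api": "move_arm", "payload": {"deltas": [{"slide": [-2, 12, 0], "rotation": [0, 0, 0]}, {"slide": [-6, 40, 0], "rotation": [0, 0, 0]}, {"slide": [-12, 78, 0], "rotation": [0, 0, 0]}, {"slide": [-18, 118, 0], "rotation": [0, 0, 0]}, {"slide": [-24, 158, 0], "rotation": [0, 0, 0]}, {"slide": [-30, 198, 0], "rotation": [0, 0, 0]}, {"slide": [-36, 238, 0], "rotation": [0, 0, 0]}, {"slide": [-42, 278, 0], "rotation": [0, 0, 0]}, {"slide": [-47, 312, 0], "rotation": [0, 0, 0]}, {"slide": [-51, 335, 0], "rotation": [0, 0, 0]}, {"slide": [-52.5, 344, 0], "rotation": [0, 0, 0]}, {"slide": [-52.5, 345, 0], "rotation": [0, 0, 0]}, {"slide": [-52.5, 345, 0], "rotation": [0, 0, 0]}, {"slide": [-52.5, 345, 0], "rotation": [0, 0, 0]}]}}

```text
t: 27.85
eef_pos: [0.5228, 0.3256, 0.3019]
tool_rot: [0.708, 0.707, -0.0, 0.0]
force: [0.1, -0.2, -1.0]
grip_width: 0.0449
grasp_force: 41.0
```

Run:
```python
from plant import manip; from h import *
s=manip.get_state(); c=manip.capture("wrist"); cv2.imwrite("pics/pan.png",c["pixels"][:,:,::-1]); print(s["eef_pos"],s["grip_width"])
g=cv2.GaussianBlur(cv2.cvtColor(c["pixels"],cv2.COLOR_RGB2GRAY),(3,3),0)
u0,v0=proj(c,[.523,.327,.05],s); print("expected",u0,v0)
ci=cv2.HoughCircles(g,cv2.HOUGH_GRADIENT,1,100,param1=80,param2=15,minRadius=45,maxRadius=75)
for q in (ci[0][:5] if ci is not None else []):
    p=ray(c,q[:2],.05,s);e=ray(c,(q[0]+q[2],q[1]),.05,s);print(q,p.round(4),2*np.linalg.norm(e-p))
```

```text
[0.52284749 0.32560856 0.30188952] 0.04485349841767761
expected 319.9707121607091 166.49609047497404
[319.5 280.5  56.7] [0.5221 0.167  0.05  ] 0.1570408033363189
[319.5 163.5  51.1] [0.5224 0.3307 0.05  ] 0.12567999536743213
[568.5 294.5  53.4] [0.8721 0.1442 0.05  ] 0.15006361206447943
[429.5 229.5  74.4] [0.6666 0.243  0.05  ] 0.19526498282077692
[  1.5 375.5  48.9] [0.0308 0.0007 0.05  ] 0.15103880753161736
```

View pics/pan.png

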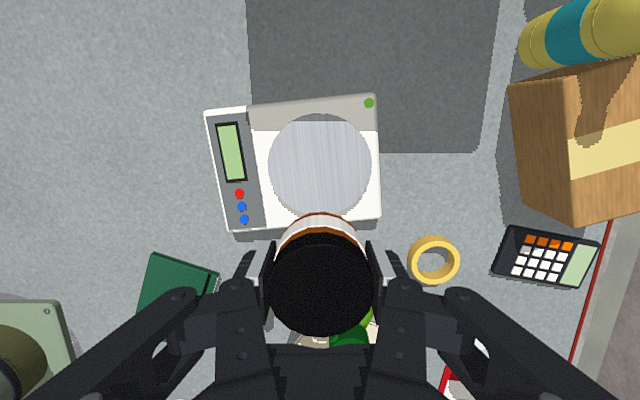

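The pan is in view with its left and right edges at columns 268 and 372 and its top at row 113. Its centre is about (320,165), which agrees with the top view. I'll lower the jar onto it.

Emit:
{"api": "move_arm", "payload": {"deltas": [{"slide": [0, 1, -6], "rotation": [0, 0, 0]}, {"slide": [0, 2, -22], "rotation": [0, 0, 0]}, {"slide": [0, 2, -48], "rotation": [0, 0, 0]}, {"slide": [0, 2, -80], "rotation": [0, 0, 0]}, {"slide": [0, 2, -112], "rotation": [0, 0, 0]}, {"slide": [0, 2, -144], "rotation": [0, 0, 0]}, {"slide": [0, 2, -172], "rotation": [0, 0, 0]}, {"slide": [0, 2, -194], "rotation": [0, 0, 0]}, {"slide": [0, 2, -208], "rotation": [0, 0, 0]}, {"slide": [0, 2, -215], "rotation": [0, 0, 0]}, {"slide": [0, 2, -218], "rotation": [0, 0, 0]}, {"slide": [0, 2, -219], "rotation": [0, 0, 0]}, {"slide": [0, 2, -219.5], "rotation": [0, 0, 0]}, {"slide": [0, 2, -219.5], "rotation": [0, 0, 0]}, {"slide": [0, 2, -219.5], "rotation": [0, 0, 0]}]}}

```text
t: 29.4
eef_pos: [0.5229, 0.329, 0.0832]
tool_rot: [0.707, 0.707, 0.001, 0.0]
force: [0.2, -0.0, -0.8]
grip_width: 0.0445
grasp_force: 41.0
```

Emit:
{"api": "move_arm", "payload": {"deltas": [{"slide": [0, -0.5, -0.5], "rotation": [0, 0, 0]}, {"slide": [0, -0.5, -1], "rotation": [0, 0, 0]}, {"slide": [0, -0.5, -1], "rotation": [0, 0, 0]}]}}

```text
t: 29.7
eef_pos: [0.5229, 0.3287, 0.0827]
tool_rot: [0.707, 0.707, 0.001, 0.0]
force: [-0.9, 0.8, 4.6]
grip_width: 0.0448
grasp_force: 41.3
```

Emit:
{"api": "move_arm", "payload": {"deltas": [{"slide": [0, 0, 0], "rotation": [0, 0, 0]}, {"slide": [0, 0, 0], "rotation": [0, 0, 0]}, {"slide": [0, 0, 0], "rotation": [0, 0, 0]}, {"slide": [0, 0, 0], "rotation": [0, 0, 0]}, {"slide": [0, 0, 0], "rotation": [0, 0, 0]}, {"slide": [0, 0, 5], "rotation": [0, 0, 0]}, {"slide": [0, 0, 20], "rotation": [0, 0, 0]}, {"slide": [0, 0, 45], "rotation": [0, 0, 0]}, {"slide": [0, 0, 80], "rotation": [0, 0, 0]}, {"slide": [0, 0, 120], "rotation": [0, 0, 0]}, {"slide": [0, 0, 160], "rotation": [0, 0, 0]}, {"slide": [0, 0, 195], "rotation": [0, 0, 0]}, {"slide": [0, 0, 215], "rotation": [0, 0, 0]}, {"slide": [0, 0, 220], "rotation": [0, 0, 0]}, {"slide": [0, 0, 220], "rotation": [0, 0, 0]}, {"slide": [0, 0, 220], "rotation": [0, 0, 0]}], "fingers": -0.7}}

```text
t: 31.3
eef_pos: [0.5221, 0.328, 0.2999]
tool_rot: [0.707, 0.707, -0.001, -0.0]
force: [-0.2, 0.1, -0.0]
grip_width: 0.0726
grasp_force: 0.0
```

Run:
```python
from plant import manip; from h import *
s=manip.get_state(); c=manip.capture("wrist"); cv2.imwrite("pics/pan2.png",cv2.resize(c["pixels"][90:240,220:420,::-1],None,fx=4,fy=4)); print(s["eef_pos"])
u,v=proj(c,[.523,.3285,.092],s); print(u,v,cap(c,(u,v),.092,28,s,9))
```

```text
[0.52208165 0.32796904 0.29987028]
321.0507839851013 174.7933512435845 [0.5233 0.3276 0.042  0.0441 0.5234 0.3276 0.045 ]
```

View pics/pan2.png

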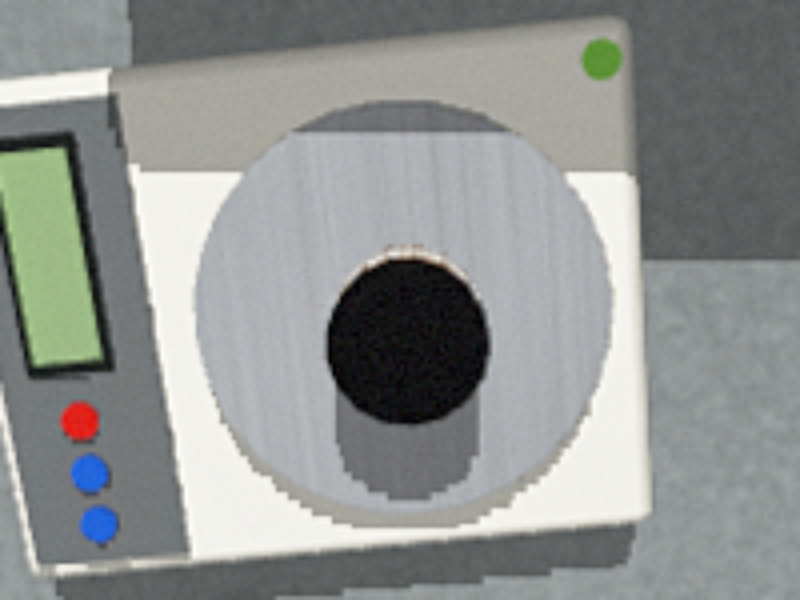

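The jar stands in the middle of the pan: the pan centre in the crop is about (404,305), and the lid (408,342) is offset only because it sits higher. Now I'll return the green bottle.

Emit:
{"api": "move_arm", "payload": {"deltas": [{"slide": [0, -10, 0], "rotation": [0, 0, 0]}, {"slide": [0, -35, 0], "rotation": [0, 0, 0]}, {"slide": [-1, -75, 0], "rotation": [0, 0, 0]}, {"slide": [-1, -120, 0], "rotation": [0, 0, 0]}, {"slide": [-2, -165, 0], "rotation": [0, 0, 0]}, {"slide": [-2, -210, 0], "rotation": [0, 0, 0]}, {"slide": [-3, -255, 0], "rotation": [0, 0, 0]}, {"slide": [-4, -300, 0], "rotation": [0, 0, 0]}, {"slide": [-4, -345, 0], "rotation": [0, 0, 0]}, {"slide": [-5, -390, 0], "rotation": [0, 0, 0]}, {"slide": [-5, -435, 0], "rotation": [0, 0, 0]}, {"slide": [-6, -480, -5], "rotation": [0, 0, 0]}, {"slide": [-7, -525, -10], "rotation": [0, 0, 0]}, {"slide": [-7, -570, -20], "rotation": [0, 0, 0]}, {"slide": [-8, -605, -30], "rotation": [0, 0, 0]}, {"slide": [-8, -630, -40], "rotation": [0, 0, 0]}, {"slide": [-8, -639.5, -55], "rotation": [0, 0, 0]}, {"slide": [-8, -639.5, -65], "rotation": [0, 0, 0]}, {"slide": [-8, -639.5, -65], "rotation": [0, 0, 0]}, {"slide": [-8, -639.5, -65], "rotation": [0, 0, 0]}], "fingers": -0.3}}

```text
t: 33.35
eef_pos: [0.5147, -0.3098, 0.2365]
tool_rot: [0.707, 0.708, 0.0, -0.0]
force: [0.3, 1.1, -0.0]
grip_width: 0.0555
grasp_force: 0.0
```

```bash
python3 chk.py .124 18 7
```

```text
[ 0.51471483 -0.3098408   0.23647331] [319.5 201.7] [ 0.5149 -0.3108  0.0269  0.0272  0.5152 -0.3109  0.0285]
```

Emit:
{"api": "move_arm", "payload": {"deltas": [{"slide": [0.3, -0.5, -15], "rotation": [0, 0, 0]}, {"slide": [0.3, -0.7, -40], "rotation": [0, 0, 0]}, {"slide": [0.3, -0.7, -68], "rotation": [0, 0, 0]}, {"slide": [0.3, -0.7, -92], "rotation": [0, 0, 0]}, {"slide": [0.3, -0.7, -108], "rotation": [0, 0, 0]}, {"slide": [0.3, -0.7, -115], "rotation": [0, 0, 0]}, {"slide": [0.3, -0.7, -117], "rotation": [0, 0, 0]}, {"slide": [0.3, -0.7, -117], "rotation": [0, 0, 0]}, {"slide": [0.3, -0.7, -117], "rotation": [0, 0, 0]}]}}

```text
t: 34.3
eef_pos: [0.5157, -0.3121, 0.1208]
tool_rot: [0.707, 0.707, 0.0, 0.001]
force: [0.4, 0.2, 0.1]
grip_width: 0.056
grasp_force: 0.0
```

```bash
python3 chk.py .124 34 9
```

```text
[ 0.51567586 -0.31208384  0.12082251] [318.9 281.7] [ 0.515  -0.3108  0.0277  0.0284  0.5149 -0.3107  0.0292]
```

Emit:
{"api": "move_arm", "payload": {"deltas": [{"slide": [-0.6, 1.2, 0], "rotation": [0, 0, 0]}, {"slide": [-0.6, 1.2, -0.5], "rotation": [0, 0, 0]}, {"slide": [-0.6, 1.2, -0.5], "rotation": [0, 0, 0]}, {"slide": [-0.6, 1.2, -0.5], "rotation": [0, 0, 0]}, {"slide": [-0.6, 1.2, -0.5], "rotation": [0, 0, 0]}, {"slide": [-0.6, 1.2, -0.5], "rotation": [0, 0, 0]}, {"slide": [-0.6, 1.2, -0.5], "rotation": [0, 0, 0]}], "fingers": 1, "newtons": 50}}

```text
t: 35.05
eef_pos: [0.5146, -0.3108, 0.1199]
tool_rot: [0.707, 0.707, 0.0, 0.001]
force: [-0.7, 1.1, 5.7]
grip_width: 0.0285
grasp_force: 49.1
```

Emit:
{"api": "move_arm", "payload": {"deltas": [{"slide": [0, 0, 3], "rotation": [0, 0, 0]}, {"slide": [0, 0, 10], "rotation": [0, 0, 0]}, {"slide": [0, 0, 25], "rotation": [0, 0, 0]}, {"slide": [0, 0, 45], "rotation": [0, 0, 0]}, {"slide": [0, 0, 70], "rotation": [0, 0, 0]}, {"slide": [0, 0, 95], "rotation": [0, 0, 0]}, {"slide": [0, 0, 120], "rotation": [0, 0, 0]}, {"slide": [0, 0, 135], "rotation": [0, 0, 0]}, {"slide": [0, 0, 143], "rotation": [0, 0, 0]}, {"slide": [0, 0, 145], "rotation": [0, 0, 0]}, {"slide": [0, 0, 145], "rotation": [0, 0, 0]}]}}

```text
t: 36.15
eef_pos: [0.5141, -0.3105, 0.2634]
tool_rot: [0.707, 0.707, -0.0, -0.001]
force: [-0.1, 1.1, -2.1]
grip_width: 0.0286
grasp_force: 49.5
```

Emit:
{"api": "move_arm", "payload": {"deltas": [{"slide": [2, 12, 0], "rotation": [0, 0, 0]}, {"slide": [7, 42, 0], "rotation": [0, 0, 0]}, {"slide": [14, 85, 0], "rotation": [0, 0, 0]}, {"slide": [22, 131, 0], "rotation": [0, 0, 0]}, {"slide": [30, 178, 0], "rotation": [0, 0, 0]}, {"slide": [38, 225, 0], "rotation": [0, 0, 0]}, {"slide": [46, 270, 0], "rotation": [0, 0, 0]}, {"slide": [52, 310, 0], "rotation": [0, 0, 0]}, {"slide": [56, 336, -3], "rotation": [0, 0, 0]}, {"slide": [58, 347, -10], "rotation": [0, 0, 0]}, {"slide": [58, 347, -28], "rotation": [0, 0, 0]}, {"slide": [58, 347, -53], "rotation": [0, 0, 0]}, {"slide": [58, 347, -80], "rotation": [0, 0, 0]}, {"slide": [58, 347, -103], "rotation": [0, 0, 0]}, {"slide": [58, 347, -120], "rotation": [0, 0, 0]}, {"slide": [58, 347, -132], "rotation": [0, 0, 0]}, {"slide": [58, 347, -139], "rotation": [0, 0, 0]}, {"slide": [58, 347, -141], "rotation": [0, 0, 0]}, {"slide": [58, 347, -142], "rotation": [0, 0, 0]}, {"slide": [58, 347, -142], "rotation": [0, 0, 0]}]}}

```text
t: 38.15
eef_pos: [0.5728, 0.0363, 0.1227]
tool_rot: [0.707, 0.707, 0.001, 0.001]
force: [0.4, -0.5, -1.8]
grip_width: 0.0281
grasp_force: 49.5
```

Emit:
{"api": "move_arm", "payload": {"deltas": [{"slide": [0, 0, 0], "rotation": [0, 0, 0]}, {"slide": [0, 0, 0], "rotation": [0, 0, 0]}]}}

```text
t: 38.35
eef_pos: [0.5726, 0.0364, 0.1226]
tool_rot: [0.707, 0.707, 0.0, 0.0]
force: [0.7, 0.5, -1.2]
grip_width: 0.0287
grasp_force: 49.5
```

Emit:
{"api": "move_arm", "payload": {"deltas": [{"slide": [0, 0, -0.5], "rotation": [0, 0, 0]}, {"slide": [0, 0, -1], "rotation": [0, 0, 0]}, {"slide": [0, 0, -1.5], "rotation": [0, 0, 0]}, {"slide": [0, 0, -2], "rotation": [0, 0, 0]}, {"slide": [0, 0, -2.3], "rotation": [0, 0, 0]}, {"slide": [0, 0, -2.3], "rotation": [0, 0, 0]}]}}

```text
t: 38.95
eef_pos: [0.5725, 0.0364, 0.1209]
tool_rot: [0.707, 0.707, 0.0, 0.0]
force: [-2.2, 0.2, 6.3]
grip_width: 0.0284
grasp_force: 50.3
```

Emit:
{"api": "move_arm", "payload": {"deltas": [{"slide": [0, 0, 0], "rotation": [0, 0, 0]}, {"slide": [0, 0, 0], "rotation": [0, 0, 0]}, {"slide": [0, 0, 0], "rotation": [0, 0, 0]}, {"slide": [0, 0, 0], "rotation": [0, 0, 0]}, {"slide": [0, 0, 5], "rotation": [0, 0, 0]}, {"slide": [0, 0, 20], "rotation": [0, 0, 0]}, {"slide": [0, 0, 45], "rotation": [0, 0, 0]}, {"slide": [0, 0, 75], "rotation": [0, 0, 0]}, {"slide": [0, 0, 100], "rotation": [0, 0, 0]}, {"slide": [0, 0, 110], "rotation": [0, 0, 0]}, {"slide": [0, 0, 110], "rotation": [0, 0, 0]}], "fingers": -0.3}}

```text
t: 40.05
eef_pos: [0.573, 0.0363, 0.2312]
tool_rot: [0.707, 0.707, 0.001, 0.001]
force: [1.1, -1.0, 0.3]
grip_width: 0.0561
grasp_force: 0.0
```

```bash
python3 chk.py .125 20 9
```

```text
[0.57303948 0.03633972 0.23122013] [319.5 204.1] [0.573  0.0362 0.0275 0.0282 0.5731 0.0362 0.0291]
```

Emit:
{"api": "move_arm", "payload": {"deltas": [{"slide": [-4, -11, 4], "rotation": [0, 0, 0]}, {"slide": [-15, -40, 8], "rotation": [0, 0, 0]}, {"slide": [-31, -82, 15], "rotation": [0, 0, 0]}, {"slide": [-48, -126, 15], "rotation": [0, 0, 0]}, {"slide": [-65, -170, 15], "rotation": [0, 0, 0]}, {"slide": [-81, -214, 15], "rotation": [0, 0, 0]}, {"slide": [-98, -258, 15], "rotation": [0, 0, 0]}, {"slide": [-114, -300, 8], "rotation": [0, 0, 0]}, {"slide": [-127, -335, 0], "rotation": [0, 0, 0]}, {"slide": [-134, -354, -8], "rotation": [0, 0, 0]}, {"slide": [-134, -354, -22], "rotation": [0, 0, 0]}, {"slide": [-134, -354, -42], "rotation": [0, 0, 0]}, {"slide": [-134, -354, -66], "rotation": [0, 0, 0]}, {"slide": [-134, -354, -88], "rotation": [0, 0, 0]}, {"slide": [-134, -354, -102], "rotation": [0, 0, 0]}, {"slide": [-134, -354, -109], "rotation": [0, 0, 0]}, {"slide": [-134, -354, -110.5], "rotation": [0, 0, 0]}, {"slide": [-134, -354, -110.5], "rotation": [0, 0, 0]}, {"slide": [-134, -354, -110.5], "rotation": [0, 0, 0]}]}}

```text
t: 42.0
eef_pos: [0.4386, -0.318, 0.1199]
tool_rot: [0.707, 0.707, 0.0, 0.001]
force: [0.5, -0.3, 0.1]
grip_width: 0.0557
grasp_force: 0.0
```

```bash
python3 chk.py .124 34 9
```

```text
[ 0.43863768 -0.31802971  0.11992749] [318.9 282.8] [ 0.4385 -0.3176  0.0276  0.0286  0.4387 -0.3172  0.0298]
```

Emit:
{"api": "move_arm", "payload": {"deltas": [{"slide": [-0.1, 0.6, 0], "rotation": [0, 0, 0]}, {"slide": [-0.1, 0.6, 0], "rotation": [0, 0, 0]}, {"slide": [-0.1, 0.6, 0], "rotation": [0, 0, 0]}, {"slide": [-0.1, 0.6, 0], "rotation": [0, 0, 0]}, {"slide": [-0.1, 0.6, 0], "rotation": [0, 0, 0]}, {"slide": [-0.1, 0.6, 0], "rotation": [0, 0, 0]}, {"slide": [-0.1, 0.6, 0], "rotation": [0, 0, 0]}], "fingers": 1}}

```text
t: 42.75
eef_pos: [0.4384, -0.3173, 0.1199]
tool_rot: [0.707, 0.707, 0.0, 0.0]
force: [-0.6, 0.6, 5.9]
grip_width: 0.0284
grasp_force: 49.3
```

Emit:
{"api": "move_arm", "payload": {"deltas": [{"slide": [0, 0, 3], "rotation": [0, 0, 0]}, {"slide": [0, 0, 10], "rotation": [0, 0, 0]}, {"slide": [0, 0, 25], "rotation": [0, 0, 0]}, {"slide": [0, 0, 45], "rotation": [0, 0, 0]}, {"slide": [0, 0, 70], "rotation": [0, 0, 0]}, {"slide": [0, 0, 95], "rotation": [0, 0, 0]}, {"slide": [0, 0, 120], "rotation": [0, 0, 0]}, {"slide": [0, 0, 135], "rotation": [0, 0, 0]}, {"slide": [0, 0, 143], "rotation": [0, 0, 0]}, {"slide": [0, 0, 145], "rotation": [0, 0, 0]}, {"slide": [0, 0, 145], "rotation": [0, 0, 0]}]}}

```text
t: 43.85
eef_pos: [0.438, -0.3169, 0.2636]
tool_rot: [0.707, 0.707, -0.0, -0.001]
force: [0.3, -0.9, -2.4]
grip_width: 0.0285
grasp_force: 49.4
```

Emit:
{"api": "move_arm", "payload": {"deltas": [{"slide": [3, 10, 0], "rotation": [0, 0, 0]}, {"slide": [10, 36, 0], "rotation": [0, 0, 0]}, {"slide": [20, 74, 0], "rotation": [0, 0, 0]}, {"slide": [32, 116, 0], "rotation": [0, 0, 0]}, {"slide": [44, 160, 0], "rotation": [0, 0, 0]}, {"slide": [56, 204, 0], "rotation": [0, 0, 0]}, {"slide": [67, 244, 0], "rotation": [0, 0, 0]}, {"slide": [76, 275, 0], "rotation": [0, 0, 0]}, {"slide": [81, 294, -3], "rotation": [0, 0, 0]}, {"slide": [83, 302, -12], "rotation": [0, 0, 0]}, {"slide": [83, 302, -30], "rotation": [0, 0, 0]}, {"slide": [83, 302, -55], "rotation": [0, 0, 0]}, {"slide": [83, 302, -80], "rotation": [0, 0, 0]}, {"slide": [83, 302, -103], "rotation": [0, 0, 0]}, {"slide": [83, 302, -120], "rotation": [0, 0, 0]}, {"slide": [83, 302, -132], "rotation": [0, 0, 0]}, {"slide": [83, 302, -139], "rotation": [0, 0, 0]}, {"slide": [83, 302, -141], "rotation": [0, 0, 0]}, {"slide": [83, 302, -142], "rotation": [0, 0, 0]}, {"slide": [83, 302, -142], "rotation": [0, 0, 0]}]}}

```text
t: 45.85
eef_pos: [0.5217, -0.0152, 0.1228]
tool_rot: [0.707, 0.707, 0.0, 0.001]
force: [-0.2, -0.1, -1.7]
grip_width: 0.0285
grasp_force: 49.5
```

Emit:
{"api": "move_arm", "payload": {"deltas": [{"slide": [0, 0, -0.3], "rotation": [0, 0, 0]}, {"slide": [0, 0, -0.6], "rotation": [0, 0, 0]}, {"slide": [0, 0, -0.6], "rotation": [0, 0, 0]}]}}

```text
t: 46.15
eef_pos: [0.5214, -0.0151, 0.1219]
tool_rot: [0.707, 0.707, 0.0, 0.0]
force: [-1.0, -0.5, -2.2]
grip_width: 0.0284
grasp_force: 49.5
```

Emit:
{"api": "move_arm", "payload": {"deltas": [{"slide": [0, 0, -0.4], "rotation": [0, 0, 0]}, {"slide": [0, 0, -0.8], "rotation": [0, 0, 0]}, {"slide": [0, 0, -1.2], "rotation": [0, 0, 0]}, {"slide": [0, 0, -1.5], "rotation": [0, 0, 0]}, {"slide": [0, 0, -1.5], "rotation": [0, 0, 0]}]}}

```text
t: 46.65
eef_pos: [0.5214, -0.0151, 0.1209]
tool_rot: [0.707, 0.707, 0.0, 0.0]
force: [-2.3, 0.4, 5.8]
grip_width: 0.0285
grasp_force: 50.2
```

Emit:
{"api": "move_arm", "payload": {"deltas": [{"slide": [0, 0, 0], "rotation": [0, 0, 0]}, {"slide": [0, 0, 0], "rotation": [0, 0, 0]}, {"slide": [0, 0, 0], "rotation": [0, 0, 0]}, {"slide": [0, 0, 0], "rotation": [0, 0, 0]}, {"slide": [0, 0, 5], "rotation": [0, 0, 0]}, {"slide": [0, 0, 20], "rotation": [0, 0, 0]}, {"slide": [0, 0, 45], "rotation": [0, 0, 0]}, {"slide": [0, 0, 75], "rotation": [0, 0, 0]}, {"slide": [0, 0, 100], "rotation": [0, 0, 0]}, {"slide": [0, 0, 110], "rotation": [0, 0, 0]}, {"slide": [0, 0, 110], "rotation": [0, 0, 0]}], "fingers": -0.3}}

```text
t: 47.75
eef_pos: [0.5219, -0.0151, 0.2315]
tool_rot: [0.707, 0.707, 0.001, 0.001]
force: [-0.8, -0.7, -0.9]
grip_width: 0.0555
grasp_force: 0.0
```

```bash
python3 chk.py .125 20 9
```

```text
[ 0.52192804 -0.01511655  0.23148055] [319.5 204. ] [ 0.5214 -0.0158  0.0275  0.028   0.5214 -0.0158  0.029 ]
```

Emit:
{"api": "move_arm", "payload": {"deltas": [{"slide": [3, -12, 4], "rotation": [0, 0, 0]}, {"slide": [10, -42, 10], "rotation": [0, 0, 0]}, {"slide": [20, -82, 15], "rotation": [0, 0, 0]}, {"slide": [30, -124, 15], "rotation": [0, 0, 0]}, {"slide": [40, -166, 15], "rotation": [0, 0, 0]}, {"slide": [50, -208, 12], "rotation": [0, 0, 0]}, {"slide": [60, -248, 6], "rotation": [0, 0, 0]}, {"slide": [67, -278, 0], "rotation": [0, 0, 0]}, {"slide": [70.5, -290, -8], "rotation": [0, 0, 0]}, {"slide": [70.5, -290, -22], "rotation": [0, 0, 0]}, {"slide": [70.5, -290, -42], "rotation": [0, 0, 0]}, {"slide": [70.5, -290, -66], "rotation": [0, 0, 0]}, {"slide": [70.5, -290, -88], "rotation": [0, 0, 0]}, {"slide": [70.5, -290, -102], "rotation": [0, 0, 0]}, {"slide": [70.5, -290, -109], "rotation": [0, 0, 0]}, {"slide": [70.5, -290, -110.5], "rotation": [0, 0, 0]}, {"slide": [70.5, -290, -110.5], "rotation": [0, 0, 0]}, {"slide": [70.5, -290, -110.5], "rotation": [0, 0, 0]}]}}

```text
t: 49.6
eef_pos: [0.5923, -0.3053, 0.1208]
tool_rot: [0.707, 0.707, 0.0, 0.001]
force: [-0.7, 0.4, 0.4]
grip_width: 0.0556
grasp_force: 0.0
```

```bash
python3 chk.py .124 34 7
```

```text
[ 0.59233797 -0.30527123  0.12079265] [318.9 281.7] [ 0.5923 -0.3052  0.0275  0.0284  0.5922 -0.305   0.0294]
```

Emit:
{"api": "move_arm", "payload": {"deltas": [{"slide": [-0.2, 0, -0.7], "rotation": [0, 0, 0]}, {"slide": [-0.2, 0, -0.7], "rotation": [0, 0, 0]}, {"slide": [-0.2, 0, -0.7], "rotation": [0, 0, 0]}, {"slide": [-0.2, 0, -0.7], "rotation": [0, 0, 0]}, {"slide": [-0.2, 0, -0.7], "rotation": [0, 0, 0]}, {"slide": [-0.2, 0, -0.7], "rotation": [0, 0, 0]}, {"slide": [-0.2, 0, -0.7], "rotation": [0, 0, 0]}], "fingers": 1}}

```text
t: 50.35
eef_pos: [0.5919, -0.3053, 0.1196]
tool_rot: [0.707, 0.707, 0.0, 0.001]
force: [0.5, -0.5, 5.2]
grip_width: 0.0286
grasp_force: 49.6
```

Emit:
{"api": "move_arm", "payload": {"deltas": [{"slide": [0, 0, 3], "rotation": [0, 0, 0]}, {"slide": [0, 0, 10], "rotation": [0, 0, 0]}, {"slide": [0, 0, 25], "rotation": [0, 0, 0]}, {"slide": [0, 0, 45], "rotation": [0, 0, 0]}, {"slide": [0, 0, 70], "rotation": [0, 0, 0]}, {"slide": [0, 0, 95], "rotation": [0, 0, 0]}, {"slide": [0, 0, 120], "rotation": [0, 0, 0]}, {"slide": [0, 0, 135], "rotation": [0, 0, 0]}, {"slide": [0, 0, 143], "rotation": [0, 0, 0]}, {"slide": [0, 0, 145], "rotation": [0, 0, 0]}, {"slide": [0, 0, 145], "rotation": [0, 0, 0]}]}}

```text
t: 51.45
eef_pos: [0.5912, -0.3049, 0.2631]
tool_rot: [0.707, 0.707, -0.0, -0.001]
force: [-0.0, 0.0, -1.1]
grip_width: 0.0282
grasp_force: 49.4
```

Emit:
{"api": "move_arm", "payload": {"deltas": [{"slide": [-1, 6, 0], "rotation": [0, 0, 0]}, {"slide": [-3, 22, 0], "rotation": [0, 0, 0]}, {"slide": [-5, 46, 0], "rotation": [0, 0, 0]}, {"slide": [-8, 76, 0], "rotation": [0, 0, 0]}, {"slide": [-11, 108, 0], "rotation": [0, 0, 0]}, {"slide": [-14, 140, 0], "rotation": [0, 0, 0]}, {"slide": [-17, 170, 0], "rotation": [0, 0, 0]}, {"slide": [-20, 198, 0], "rotation": [0, 0, 0]}, {"slide": [-22, 218, -3], "rotation": [0, 0, 0]}, {"slide": [-23, 230, -12], "rotation": [0, 0, 0]}, {"slide": [-23, 234, -30], "rotation": [0, 0, 0]}, {"slide": [-23, 234, -55], "rotation": [0, 0, 0]}, {"slide": [-23, 234, -80], "rotation": [0, 0, 0]}, {"slide": [-23, 234, -103], "rotation": [0, 0, 0]}, {"slide": [-23, 234, -120], "rotation": [0, 0, 0]}, {"slide": [-23, 234, -132], "rotation": [0, 0, 0]}, {"slide": [-23, 234, -139], "rotation": [0, 0, 0]}, {"slide": [-23, 234, -141], "rotation": [0, 0, 0]}, {"slide": [-23, 234, -142], "rotation": [0, 0, 0]}, {"slide": [-23, 234, -142], "rotation": [0, 0, 0]}]}}

```text
t: 53.45
eef_pos: [0.569, -0.0712, 0.1226]
tool_rot: [0.707, 0.707, 0.0, 0.001]
force: [0.1, 0.3, -1.8]
grip_width: 0.0284
grasp_force: 49.5
```

Emit:
{"api": "move_arm", "payload": {"deltas": [{"slide": [0, 0, -0.4], "rotation": [0, 0, 0]}, {"slide": [0, 0, -0.8], "rotation": [0, 0, 0]}, {"slide": [0, 0, -1.2], "rotation": [0, 0, 0]}, {"slide": [0, 0, -1.6], "rotation": [0, 0, 0]}, {"slide": [0, 0, -1.8], "rotation": [0, 0, 0]}, {"slide": [0, 0, -1.8], "rotation": [0, 0, 0]}]}}

```text
t: 54.05
eef_pos: [0.5687, -0.0711, 0.1206]
tool_rot: [0.707, 0.707, 0.0, 0.0]
force: [-0.0, 0.6, 1.1]
grip_width: 0.028
grasp_force: 49.8
```

Contact: I'll release and rise well clear, then verify.

Emit:
{"api": "move_arm", "payload": {"deltas": [{"slide": [0, 0, -0.4], "rotation": [0, 0, 0]}, {"slide": [0, 0, -0.4], "rotation": [0, 0, 0]}]}}

```text
t: 54.25
eef_pos: [0.5688, -0.0711, 0.1206]
tool_rot: [0.707, 0.707, 0.0, 0.0]
force: [-1.5, 0.3, 5.8]
grip_width: 0.0285
grasp_force: 50.2
```

Emit:
{"api": "move_arm", "payload": {"deltas": [{"slide": [0, 0, 0], "rotation": [0, 0, 0]}, {"slide": [0, 0, 0], "rotation": [0, 0, 0]}, {"slide": [0, 0, 0], "rotation": [0, 0, 0]}, {"slide": [0, 0, 0], "rotation": [0, 0, 0]}, {"slide": [0, 0, 5], "rotation": [0, 0, 0]}, {"slide": [0, 0, 20], "rotation": [0, 0, 0]}, {"slide": [0, 0, 45], "rotation": [0, 0, 0]}, {"slide": [0, 0, 75], "rotation": [0, 0, 0]}, {"slide": [0, 0, 105], "rotation": [0, 0, 0]}, {"slide": [0, 0, 140], "rotation": [0, 0, 0]}, {"slide": [0, 0, 165], "rotation": [0, 0, 0]}, {"slide": [0, 0, 178], "rotation": [0, 0, 0]}, {"slide": [-3, 27, 180], "rotation": [0, 0, 0]}, {"slide": [-6, 54, 180], "rotation": [0, 0, 0]}, {"slide": [-6, 54, 180], "rotation": [0, 0, 0]}, {"slide": [-6, 54, 180], "rotation": [0, 0, 0]}], "fingers": -0.3}}

```text
t: 55.85
eef_pos: [0.5622, -0.0169, 0.2992]
tool_rot: [0.707, 0.708, -0.001, -0.0]
force: [0.5, 0.3, -0.4]
grip_width: 0.0556
grasp_force: 0.0
```

Run:
```python
from plant import manip; from h import *
s=manip.get_state(); c=manip.capture("wrist"); b=manip.capture("side")["pixels"]; print(s["eef_pos"])
for a,t in[((330,129),14),((280,181),14),((326,233),7)]: print(cap(c,a,.125,20,s,t))
cv2.imwrite("pics/f.png",np.vstack([c["pixels"][0:300,:],b[90:380]])[:,:,::-1])
```

```text
[ 0.5622468  -0.01688215  0.29918428]
[0.5728 0.0356 0.0285 0.0297 0.5728 0.036  0.0309]
[ 0.5217 -0.0158  0.0267  0.0284  0.5217 -0.0156  0.0294]
[ 0.5693 -0.0709  0.0267  0.028   0.5698 -0.0708  0.0293]
```

View pics/f.png

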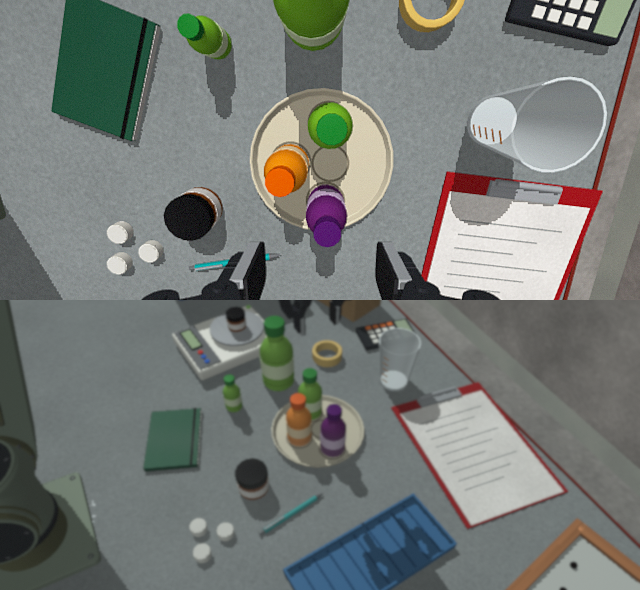

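The final view shows the bottles upright on their starting spots, with caps within about 1 mm of the first measurement (wrist px (331,128), (280,181) and (327,233)). The jar is on the pan, and the cup, pen and tape are where they were.

```bash
python3 -c "
from plant import manip
print(manip.finish_job())"
```

```text
the job is handed in; nothing more can be done
None
```

The job is handed in: the jar stands in the middle of the scale's pan, all three bottles are back upright within about 1 mm of their starting spots, and the cup, pen and tape were left alone (last reading 55.9 s of the 134 s allowed).

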